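# Mount the step-wedge post in the sprung post holder of the X-ray sensor test stand

### The job

Lift the post with the stepped aluminium wedge out of the white rack and slide its rod down into the bore of the post holder, past the side spring plunger, gently pressing until its foot is fully home on the hidden seat at the bottom. The wedge's broad faces must end parallel to the plunger's axis (either way round). Let go and leave it standing there; do not ram it, and leave the other two posts in their places in the rack.

Things in the scene. Friction and masses are not known exactly. Their poses are not given: they have to be found in the camera images.
- post_wedge: Test post, 110 to 225 g: steel rod 12 mm diameter, 64 mm long, foot tapered to 5 mm over its last 7 mm; then a collar 22 mm diameter, 5 mm thick; a 9 mm neck; an aluminium step wedge from 82 to 122 mm above the foot, 36 mm wide (own y). Broad faces look along own +x and -x. Origin at the middle of the foot, z up. Starts upright in one of the rack holes, collar on the rack.
- wedge_foot (a point): Middle of the wedge post's foot, the same point as its origin.
- wedge_grip (a point): Middle of the wedge's thickest step, on the post's axis 94 mm above the foot: the place to grip, fingers closing along the post's own x. Thickness along x: 16 mm from 82 to 106 mm above the foot, 11 mm up to 114, 6 mm up to 122.
- post_disc: Another post in the rack, topped by a flat round aluminium disc 34 mm diameter, 12 mm thick, top 96 mm above the foot. Not to be moved. Below the collar it has the same steel rod as the wedge post. Origin at the middle of the rod's foot, z up along the rod.
- post_ball: Another post in the rack, topped by an aluminium ball 24 mm diameter, top 106 mm above the foot. Not to be moved. Below the collar it has the same steel rod as the wedge post. Origin at the middle of the rod's foot, z up along the rod.
- rack: White plastic rack fixed to the table: a plate 64 mm (x) by 206 mm (y), 10 mm thick, its top 80 mm above the table, on end walls, with three loose through holes 14 mm diameter in a row along own y, 75 mm apart, the middle one at the rack's centre. Origin under its centre, on the table.
- holder: Post holder, fixed: square aluminium block 36 by 36 mm, 70 mm tall, on a dark base plate 100 by 105 mm, 8 mm thick. A vertical bore opens in the middle of its top. The spring plunger sticks out of its -y side, its axis along the holder's own y, 54 mm above the table, reaching 42 mm from the bore's axis. Origin under the block's centre, on the table, z up. Push with under 25 N.
- bore (a point): Centre of the bore's mouth, on the holder's top face, 70 mm above the table. Bore 13.5 mm diameter with a 2 mm chamfer.
- plunger (a joint): How far the side plunger is pressed back, 0 to 0.006 m. At 0 its 8 mm ball nose, 16 mm below the bore's mouth, reaches 3.8 mm into the bore; spring 7 N plus 2 N per mm. The rod presses it back by about 1 to 3 mm. Riding over it takes a downward push of 4 to 15 N, sliding on 0 to 6 N, before the seat is met.
- seat (a joint): How far the sprung pad at the bottom of the bore is pressed down, 0 to 0.0025 m, its hard stop: fully home. Light spring, 1.3 N plus 0.6 N per mm, then the push rises steeply. Out of sight, its height is set anew each time: free top 38 to 58 mm below the bore's mouth (collar then ends 3 to 24 mm above it). The plunger's grip keeps the released rod down.
There are look-alikes about, which are no part of the job. Leave any green or orange look-alike of the holder alone.

How it is judged:
By the outcome, as a careful person would: the job done as asked, in the order asked, and still so for the second after the job is handed in, with the robot touching nothing.
It also fails if it takes over 64 s, if anything falls off the work surface, if the arm or the gripper's body presses on something with over 40 N, if the wrist force passes 120 N, or if a joint passes its speed limit or range.

### The arm

A 6-joint arm with a two-finger parallel gripper is mounted at the origin on the work surface. World frame = base frame: x ahead of the robot, y to its left, z up, the work surface at z = 0. Lengths are in m, angles in degrees, forces in N, time in s.
With the tool pointing down it reaches from about 0.35 to 0.875 m from the base axis. Payload 4.2 kg.
Tool frame: the origin (TCP) lies midway between the tips of the shut fingers; the grasp point (between the pads) lies 19 mm behind it; z points along the fingers, y is the line along which they close (so a half turn about z gives the same grasp; the last joint's range is limited). The gripper opens to 87 mm and grips with 3 to 60 N. Pads are 19 mm wide; open, the fingers measure 117 mm over their backs; the gripper's body (75 mm by 190 mm) begins 51 mm behind the grasp point.
Start: joints at [14.817, 22.042, 0.453, 0, -68.411, -14.817], TCP at [0.625, 0, 0.223] pointing down, gripper open.
Joint ranges: [-179.83, 179.83], [-69.29, 118.12], [-61.27, 80.66], [-181.25, 117.63], [-171.15, -9.14], [-177.46, 177.46]. Speed limits (degrees/s): [159.86, 159.86, 180, 180, 180, 180].

### API

Orientations are given as a 3x3 rotation matrix whose columns are the frame's x, y, z axes.
In Python, from station import * gives the robot as it stands. The module is installed in compiled form; this text tells all that it offers.
- The arm moves only by the tool servo_tool, never from a script. Its argument "deltas" is a list of rows, each an object of numbers: "tx", "ty", "tz": the shift along the tool's x, y, z in mm; "ax", "ay", "az": the turn, a rotation vector about the tool's x, y, z in rad; "claw": the finger opening in mm, from 0 to 87. In form: [{"tx": .., "ty": .., "tz": .., "ax": .., "ay": .., "az": .., "claw": ..}, ...]. A call has 1 to 12 rows; each row is the pose to reach, as a shift and turn from the pose commanded when the call began, along the tool's axes at that moment; what a row does not reach only later rows make up. A row lasts 1/12 s, in which the tool goes at most 41.7 mm and 7.16 degrees, less where a joint would pass 70% of its speed; a pose out of reach is approached as far as the arm can. A call with a gripper value outside its range is refused whole. The fingers move at their own pace and stop on an object; the grip force is fixed at half the most. Time passes only in rows, so rows that repeat a pose let the fingers close. It gives the time, the measured TCP pose, the force, the opening and the grip force at its end, in the units of the state.
- sense(): the state, without advancing time (a new reading comes with each control period).
- capture(name): name is "scene" or "side" or "wrist"; returns the picture (420x560x3 uint8, blue, green, red); there is no depth.
- calibration(name): a dict with "fx", "fy", "cx", "cy" (pixels), "cam_to_world" (4x4, takes a point from camera to world coordinates); the wrist camera has in their place "hand_eye" (4x4, takes a point from camera to tool coordinates, whose origin is the TCP and whose axes are the flange's). Camera axes: x right, y down, z forward; pixel columns grow to the right and rows downward; lengths in m; the calibration is good to about 2 mm. A picture is of the moment at which its call begins: read the wrist's pose just before it. calibration takes no time and is no camera call.
- finish_job(): hands the job in; it is judged then, once.
Trained networks look in the newest picture that a camera, given by its name, has taken for a name from the list of things; names that differ only in an ending like _2 or _b are one class to them, and where a whole thing is asked for, a point or a joint stands for the part that bears it (a point fixed in the world has none). Each returns a list of dicts, best first, with "confidence" (0 to 1); they miss things now and then, are a little off and sometimes report something else, mostly with a low value. They report only what shows in the picture. A call takes as long as a camera call. They do not tell look-alikes from the thing itself.
- recognise(label, camera): "xyz" ([x, y, z] in m, in the coordinates of the camera as it stood for that picture, good to about 4 mm: the middle of the surface that is visible of it).
- trace(label, camera): "mask" (420x560 bool, what is visible of it).
The state is a dict: "time_s": time; "joints": joint angles; "joint_velocities": joint speeds; "effort": joint torques, N m; "tcp_pos": TCP position; "ee_rot": TCP orientation; "wrist_force": force on the tool from outside, world axes, zero at the start; "moment": the same for the moment, N m; "gripper_width": opening from 0.0 (shut) to 1.0 (fully open); "gripper_force": force on a finger pad.
Only numpy, scipy, OpenCV 4.12 (cv2) and the standard library are available. Lean on these libraries where they do the work, as an engineer would, in place of code of your own. Each camera call takes 0.05 s, during which the arm holds its last target. There are 200 camera calls.

## Working session

There is one attempt and no reset: what is moved stays moved. The work goes in short steps, Python scripts to look and compute and a tool call to move; the robot and the scene stay as the last step left them, time stands still between calls to the robot, and variables do not carry over. Pictures are saved under pics/ and viewed, at most 10 in all, crops included, and the job is handed in when it is done.

Besides the shell and the picture viewer there is one more tool, called after ">>>" as name(argument=value, ...), one argument or row to a line, values as JSON. servo_tool: Moves the arm, as the interface text tells. Its arguments: {"type":"object","properties":{"deltas":{"type":"array","items":{"type":"object","properties":{"tx":{"type":"number"},"ty":{"type":"number"},"tz":{"type":"number"},"ax":{"type":"number"},"ay":{"type":"number"},"az":{"type":"number"},"claw":{"type":"number"}}}}},"required":["deltas"]}

```bash
mkdir -p pics; cat > h.py <<'E'
from station import *
import numpy as np, cv2
np.set_printoptions(precision=4,suppress=True)
def cam(name):
    c=calibration(name)
    if name=="wrist":
        s=sense();T=np.eye(4);T[:3,:3]=np.array(s["ee_rot"]);T[:3,3]=s["tcp_pos"]
        return c,T@np.array(c["hand_eye"])
    return c,np.array(c["cam_to_world"])
def ray(c,M,u,v):
    d=M[:3,:3]@np.array([(u-c["cx"])/c["fx"],(v-c["cy"])/c["fy"],1.]);return M[:3,3],d
def onz(c,M,u,v,z):
    o,d=ray(c,M,u,v);return o+d*(z-o[2])/d[2]
def proj(c,M,p):
    q=np.linalg.inv(M)@np.append(p,1);return np.array([c["fx"]*q[0]/q[2]+c["cx"],c["fy"]*q[1]/q[2]+c["cy"]])
E
python3 - <<'E'
from h import *
for n in ["scene","side"]:
    c,M=cam(n);im=capture(n);cv2.imwrite(f"pics/{n}0.png",im)
    print(n,M[:3,3],M[:3,2],c["fx"])
    for l in ["post_wedge","wedge_grip","rack","holder","post_disc","post_ball","plunger"]:
        for r in recognise(l,n)[:3]:
            print(l,round(r["confidence"],2),(M@np.append(r["xyz"],1))[:3],proj(c,M,(M@np.append(r["xyz"],1))[:3]).round())
s=sense();print(s["tcp_pos"],s["ee_rot"],s["time_s"])
E
```

```text
scene [ 0.7927 -0.5972  0.8191] [-0.3376  0.5916 -0.7321] 452.3428254011909
post_wedge 0.69 [0.5052 0.1154 0.1231] [321. 171.]
wedge_grip 0.67 [0.5035 0.1156 0.1155] [320. 173.]
rack 0.91 [0.5286 0.151  0.0429] [334. 190.]
holder 0.78 [ 0.5129 -0.0489  0.0074] [290. 254.]
holder 0.77 [ 0.3827 -0.1649  0.0076] [212. 269.]
holder 0.72 [ 0.5415 -0.232   0.0131] [260. 324.]
post_ball 0.39 [0.5226 0.1897 0.0936] [340. 164.]
side [0.4252 0.6048 0.7893] [ 0.0477 -0.6615 -0.7485] 474.93152963652716
post_wedge 0.94 [0.4985 0.1206 0.1255] [264. 255.]
wedge_grip 0.97 [0.4943 0.122  0.1216] [266. 258.]
rack 0.72 [0.514  0.2188 0.0785] [249. 319.]
holder 0.86 [ 0.5277 -0.1969  0.0068] [268. 176.]
holder 0.69 [ 0.5025 -0.0166  0.0072] [271. 236.]
holder 0.63 [ 0.3727 -0.1342  0.0061] [334. 200.]
post_disc 0.82 [0.5332 0.2681 0.111 ] [231. 336.]
post_ball 0.57 [0.521  0.1928 0.1161] [246. 293.]
[0.625  0.     0.2226] [[ 0. -1.  0.]
 [-1. -0.  0.]
 [-0. -0. -1.]] 0.8
```

```bash
python3 - <<'E'
from h import *
a=cv2.imread("pics/scene0.png")[120:380,160:440];cv2.imwrite("pics/s0c.png",cv2.resize(a,None,fx=2.3,fy=2.3,interpolation=2))
a=cv2.imread("pics/side0.png")[120:380,160:440];cv2.imwrite("pics/d0c.png",cv2.resize(a,None,fx=2.3,fy=2.3,interpolation=2))
E
```

```text
(no output)
```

View pics/s0c.png

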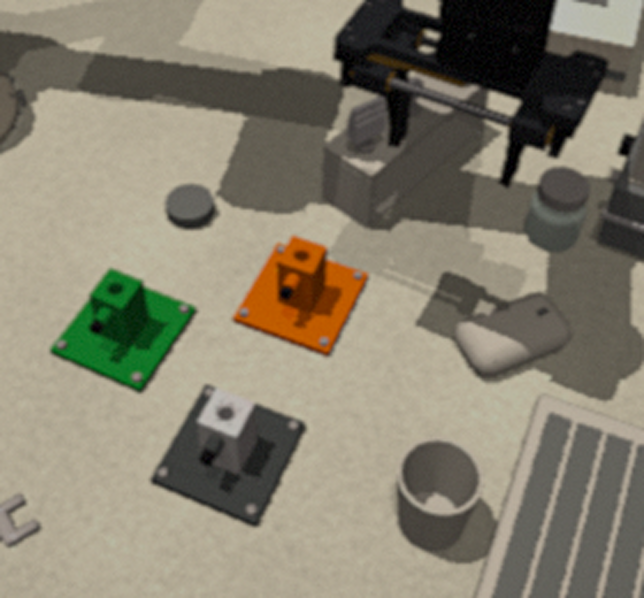

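View pics/d0c.png

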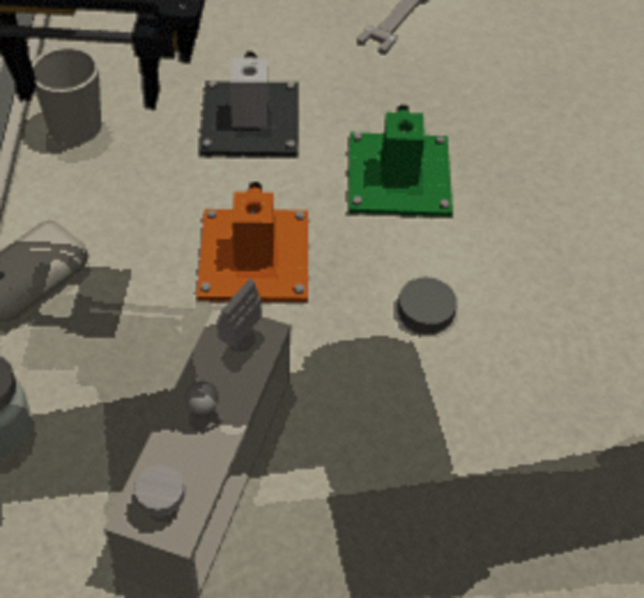

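Side-view and scene-view show three holders: green (scene px 208,248), orange (290,233) and bare aluminium on a dark plate (258,300; side 269,150). The aluminium one fits the description. The wedge post stands at the rack's near end (scene 320,172; side 264,257). Next I work out both positions and the route for the wrist-camera views.

```bash
python3 - <<'E'
from h import *
for n,p in [("scene",(258.3,299.6)),("side",(268.7,150.4))]:
    c,M=cam(n);print(n,"bore",onz(c,M,*p,.07))
c,M=cam("side")
for nm,p in [("disc top",(160+159/2.3,120+487/2.3,.112)),("ball",(160+203/2.3,120+400/2.3,.11))]: print(nm,onz(c,M,*p))
rack=[(290,325),(196,558),(108,528)]
print([onz(c,M,160+u/2.3,120+v/2.3,.08)[:2] for u,v in rack])
for u,v in [(252,285),(224,318)]: print("wedge top",onz(c,M,160+u/2.3,120+v/2.3,.138)[:2])
print(calibration("wrist"))
E
```

```text
scene bore [ 0.5316 -0.2152  0.07  ]
side bore [ 0.5274 -0.216   0.07  ]
disc top [0.5373 0.2616 0.112 ]
ball [0.5172 0.1901 0.11  ]
[array([0.4617, 0.0972]), array([0.5092, 0.2953]), array([0.5727, 0.279 ])]
wedge top [0.4902 0.1045]
wedge top [0.5075 0.1367]
{'fx': 304.99244504581867, 'fy': 304.99244504581867, 'cx': 282.48669540687956, 'cy': 206.89526672828737, 'hand_eye': array([[-0.0004, -0.9646, -0.2638,  0.0733],
       [ 1.    , -0.0004,  0.0001,  0.0001],
       [-0.0002, -0.2638,  0.9646, -0.161 ],
       [ 0.    ,  0.    ,  0.    ,  1.    ]])}
```

>>> servo_tool(
  deltas=[
    {"tx": 35, "ty": 16},
    {"tx": 71, "ty": 32},
    {"tx": 107, "ty": 48},
    {"tx": 143, "ty": 64},
    {"tx": 179, "ty": 80},
    {"tx": 215, "ty": 95},
    {"tx": 215, "ty": 95},
    {"tx": 215, "ty": 95},
    {"tx": 215, "ty": 95},
    {"tx": 215, "ty": 95},
  ],
)

```text
schema error: expected keys tx, ty, tz, ax, ay, az, claw
```

```bash
python3 - <<'E'
from h import *
s=sense();print(s["time_s"],s["tcp_pos"],np.abs(s["joint_velocities"]).max())
c,M=cam("wrist");im=capture("wrist");cv2.imwrite("pics/w1.png",im);np.save("M1.npy",M)
for l in ["holder","bore","plunger"]:
    for r in recognise(l,"wrist")[:3]: print(l,round(r["confidence"],2),(M@np.append(r["xyz"],1))[:3],proj(c,M,(M@np.append(r["xyz"],1))[:3]).round())
E
```

```text
0.8 [0.625  0.     0.2226] 0.08054043053387812
holder 0.97 [ 0.5341 -0.1861  0.0065] [365.  17.]
holder 0.89 [ 0.3882 -0.1455  0.0056] [491.  57.]
holder 0.7 [ 0.5172 -0.047   0.009 ] [372. 146.]
bore 0.87 [ 0.5172 -0.0392  0.0103] [371. 153.]
bore 0.79 [ 0.392  -0.1508  0.0133] [493.  51.]
bore 0.57 [ 0.5277 -0.1843  0.0081] [371.  18.]
plunger 0.47 [ 0.5107 -0.0706  0.0573] [393. 126.]
```

View pics/w1.png

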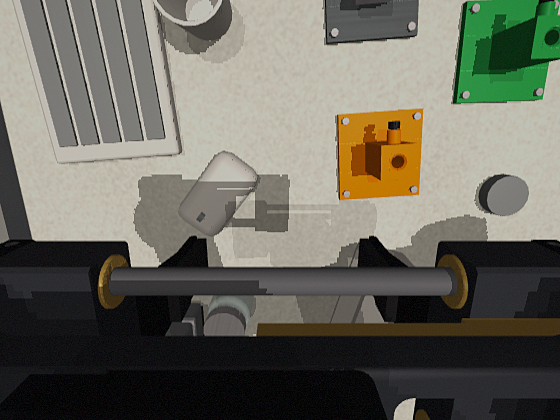

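The wrist camera shows the orange look-alike (380,155), the green one at right, and the dark plate of the real holder at the top (370,15). The move was refused because each row needs all the keys, so I am resending it.

>>> servo_tool(
  deltas=[
    {"tx": 35, "ty": 16, "tz": 0, "ax": 0, "ay": 0, "az": 0, "claw": 87},
    {"tx": 71, "ty": 32, "tz": 0, "ax": 0, "ay": 0, "az": 0, "claw": 87},
    {"tx": 107, "ty": 48, "tz": 0, "ax": 0, "ay": 0, "az": 0, "claw": 87},
    {"tx": 143, "ty": 64, "tz": 0, "ax": 0, "ay": 0, "az": 0, "claw": 87},
    {"tx": 179, "ty": 80, "tz": 0, "ax": 0, "ay": 0, "az": 0, "claw": 87},
    {"tx": 195, "ty": 95, "tz": 0, "ax": 0, "ay": 0, "az": 0, "claw": 87},
    {"tx": 195, "ty": 95, "tz": 0, "ax": 0, "ay": 0, "az": 0, "claw": 87},
    {"tx": 195, "ty": 95, "tz": 0, "ax": 0, "ay": 0, "az": 0, "claw": 87},
    {"tx": 195, "ty": 95, "tz": 0, "ax": 0, "ay": 0, "az": 0, "claw": 87},
    {"tx": 195, "ty": 95, "tz": 0, "ax": 0, "ay": 0, "az": 0, "claw": 87},
  ],
)

```text
time_s: 1.83
tcp_pos: [0.5307, -0.1942, 0.2226]
ee_rot: [[0.001, -1.0, 0.0], [-1.0, -0.001, 0.0], [-0.0, -0.0, -1.0]]
wrist_force: [-0.3, 0.1, -0.1]
gripper_width: 0.999
gripper_force: 0.0
```

```bash
python3 - <<'E'
from h import *
s=sense();print(s["time_s"],s["tcp_pos"],np.abs(s["joint_velocities"]).max())
c,M=cam("wrist");im=capture("wrist");cv2.imwrite("pics/w2.png",im);np.save("M2.npy",M)
b=proj(c,M,[.5295,-.2155,.07]);print(b)
x,y=(b-[100,80]).astype(int);x=max(x,0);y=max(y,0);print(x,y)
cv2.imwrite("pics/w2c.png",cv2.resize(im[y:y+160,x:x+200],None,fx=3.75,fy=3.75,interpolation=2))
E
```

```text
1.8333 [ 0.5307 -0.1942  0.2226] 0.41863339194867233
[283.5958 175.4228]
183 95
```

View pics/w2c.png

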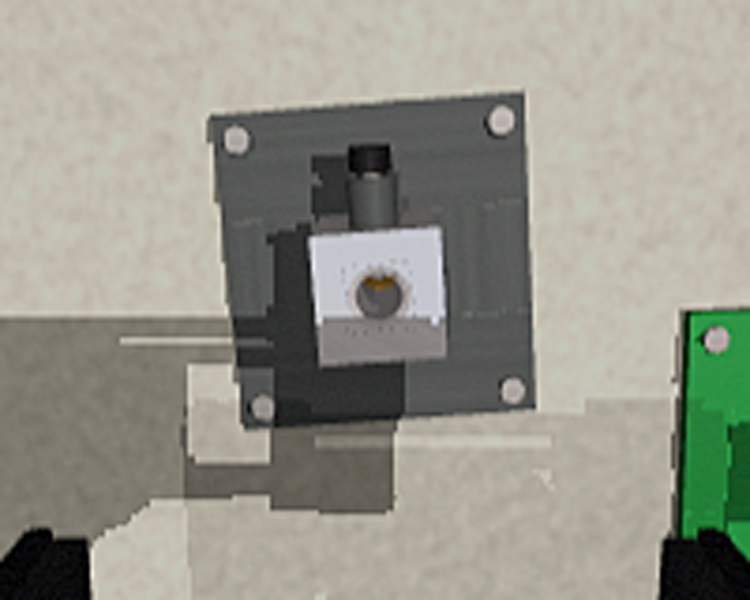

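The bare aluminium holder on the dark plate is confirmed, with its plunger pointing up in the image (-y) and the bore at about (284,174).

```bash
python3 - <<'E'
from h import *
c=calibration("wrist");M=np.load("M2.npy")
P=lambda u,v,z:onz(c,M,183+u/3.75,95+v/3.75,z)[:2]
print("bore",P(380,296,.07))
q=np.array([P(*k,.07) for k in [(310,237),(441,227),(447,357),(320,366)]]);print(q,q.mean(0))
b=np.array([P(*k,.008) for k in [(207,117),(523,92),(536,408),(245,430)]]);print(b,b.mean(0))
for a in (q,b):
    for i,j in [(1,0),(2,3),(3,0),(2,1)]:
        d=a[i]-a[j];print(np.linalg.norm(d),np.degrees(np.arctan2(d[1],d[0])))
s=[P(*k,.01) for k in [(236,140),(501,121),(513,390),(262,407)]]
for i,j in [(1,0),(2,3),(3,0),(2,1)]:
    d=s[i]-s[j];print("screw",np.linalg.norm(d),np.degrees(np.arctan2(d[1],d[0])))
E
```

```text
bore [ 0.5287 -0.2171]
[[ 0.5478 -0.2332]
 [ 0.5122 -0.236 ]
 [ 0.5099 -0.1999]
 [ 0.5455 -0.1973]] [ 0.5289 -0.2166]
[[ 0.5834 -0.2643]
 [ 0.4834 -0.272 ]
 [ 0.4753 -0.1688]
 [ 0.5743 -0.161 ]] [ 0.5291 -0.2165]
0.03574225930346189 -175.61842301317088
0.03569603864553288 -175.80338735997015
0.03604013423625082 93.68144932009163
0.036155955751525144 93.61014624766993
0.10035775425793596 -175.59026580041765
0.09933892393192713 -175.46566141924578
0.10368107774474211 95.03624487022175
0.10345890506709268 94.47321709729314
screw 0.08415226951710916 -175.97423962685315
screw 0.0847656671109466 -175.95087756385985
screw 0.08781385549740221 93.97240509054397
screw 0.08778086444714353 94.37275562719525
```

>>> servo_tool(
  deltas=[
    {"tx": -38, "ty": 4, "tz": -5, "ax": 0, "ay": 0, "az": 0, "claw": 87},
    {"tx": -76, "ty": 8, "tz": -10, "ax": 0, "ay": 0, "az": 0, "claw": 87},
    {"tx": -114, "ty": 12, "tz": -15, "ax": 0, "ay": 0, "az": 0, "claw": 87},
    {"tx": -152, "ty": 16, "tz": -20, "ax": 0, "ay": 0, "az": 0, "claw": 87},
    {"tx": -190, "ty": 20, "tz": -25, "ax": 0, "ay": 0, "az": 0, "claw": 87},
    {"tx": -228, "ty": 24, "tz": -30, "ax": 0, "ay": 0, "az": 0, "claw": 87},
    {"tx": -266, "ty": 28, "tz": -35, "ax": 0, "ay": 0, "az": 0, "claw": 87},
    {"tx": -304, "ty": 32, "tz": -40, "ax": 0, "ay": 0, "az": 0, "claw": 87},
    {"tx": -320, "ty": 34, "tz": -45, "ax": 0, "ay": 0, "az": 0, "claw": 87},
    {"tx": -320, "ty": 34, "tz": -45, "ax": 0, "ay": 0, "az": 0, "claw": 87},
    {"tx": -320, "ty": 34, "tz": -45, "ax": 0, "ay": 0, "az": 0, "claw": 87},
    {"tx": -320, "ty": 34, "tz": -45, "ax": 0, "ay": 0, "az": 0, "claw": 87},
  ],
)

```text
time_s: 2.88
tcp_pos: [0.4957, 0.1251, 0.2672]
ee_rot: [[0.001, -1.0, -0.001], [-1.0, -0.001, -0.0], [0.0, 0.001, -1.0]]
wrist_force: [0.1, 0.2, -0.6]
gripper_width: 0.997
gripper_force: 0.0
```

```bash
python3 - <<'E'
from h import *
s=sense();print(s["time_s"],s["tcp_pos"],np.abs(s["joint_velocities"]).max())
c,M=cam("wrist");im=capture("wrist");cv2.imwrite("pics/w3.png",im);np.save("M3.npy",M)
b=proj(c,M,[.4985,.119,.138]);print(b)
x,y=(b-[100,80]).astype(int);x=max(x,0);y=max(y,0);print(x,y)
cv2.imwrite("pics/w3c.png",cv2.resize(im[y:y+160,x:x+200],None,fx=3.75,fy=3.75,interpolation=2))
E
```

```text
2.8833 [0.4957 0.1251 0.2672] 1.2937658627305881
[279.456  194.8505]
179 114
```

View pics/w3c.png

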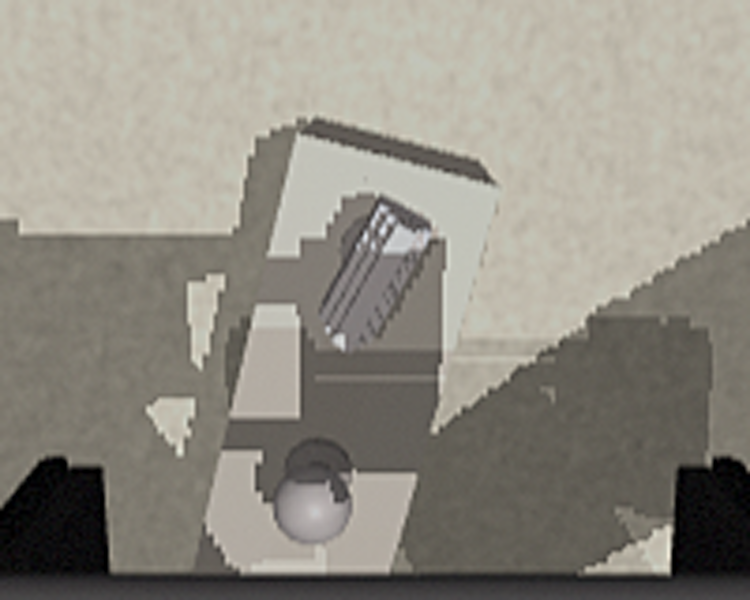

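The wedge shows at crop (378,272), turned about 30° from image vertical; the ball is at (313,505). I enlarge it with more contrast.

```bash
python3 - <<'E'
from h import *
im=cv2.imread("pics/w3.png")[158:218,250:310]
im=np.clip(im.astype(float)*1.8-60,0,255).astype(np.uint8)
cv2.imwrite("pics/w3z.png",cv2.resize(im,None,fx=10,fy=10,interpolation=cv2.INTER_CUBIC))
E
```

```text
(no output)
```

View pics/w3z.png

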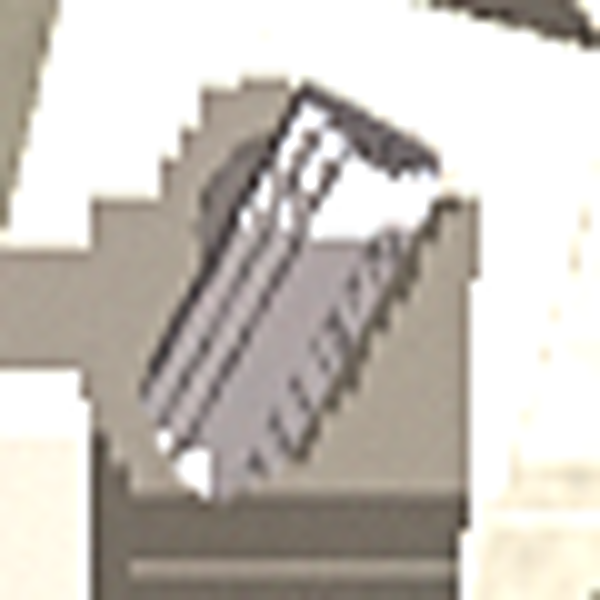

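```bash
cat > fit.py <<'E'
from h import *
from scipy.optimize import least_squares
c=calibration("wrist");M=np.load("M3.npy")
# local (x,y,z) : zoom pixel ; local +x = image left side
F=[((8,-18,.098),(303,83)),((-8,-18,.098),(440,160)),((8,18,.122),(143,397)),((3,-18,.138),(342,160)),((3,18,.138),(182,455)),((5.5,18,.130),(160,428))]
def W(p,l):
    a=p[2];x,y=l[0]/1e3,l[1]/1e3
    ex=np.array([np.cos(a),np.sin(a)]);ey=np.array([-np.sin(a),np.cos(a)])
    return np.append(p[:2]+x*ex+y*ey,l[2])
f=lambda p:np.concatenate([((proj(c,M,W(p,l))-[250,158])*10+5-np.array(k))/10 for l,k in F])
r=least_squares(f,[.4985,.119,np.radians(-28)]);print(r.x[:2],np.degrees(r.x[2]));print(r.fun.reshape(-1,2))
E
python3 fit.py
python3 - <<'E'
from h import *
c=calibration("wrist");M=np.load("M3.npy")
P=lambda u,v,z:onz(c,M,179+u/3.75,114+v/3.75,z)[:2]
a,b,d=P(299,133,.08),P(497,184,.08),P(205,520,.08);print(a,b,np.linalg.norm(b-a),d)
print("rack yaw",np.degrees(np.arctan2(*(a-b)[::-1])),"ball",P(313,507,.112))
E
```

```text
[0.4995 0.1145] -29.843356302434202
[[ 0.8687 -1.0219]
 [-0.0736 -1.3956]
 [-0.5573  0.8699]
 [ 1.3027 -0.679 ]
 [-0.9831  1.3572]
 [-0.562   0.8381]]
[0.5222 0.08  ] [0.4624 0.0953] 0.061741654833275796 [0.5557 0.2056]
rack yaw -14.300148699386853 ball [0.5178 0.1873]
```

>>> servo_tool(
  deltas=[
    {"tx": 2, "ty": -1, "tz": 15, "ax": 0, "ay": 0, "az": 0.104, "claw": 70},
    {"tx": 4, "ty": -2, "tz": 35, "ax": 0, "ay": 0, "az": 0.208, "claw": 70},
    {"tx": 6, "ty": -3, "tz": 55, "ax": 0, "ay": 0, "az": 0.312, "claw": 70},
    {"tx": 8, "ty": -3.5, "tz": 75, "ax": 0, "ay": 0, "az": 0.416, "claw": 70},
    {"tx": 10.6, "ty": -3.8, "tz": 90, "ax": 0, "ay": 0, "az": 0.52, "claw": 70},
    {"tx": 10.6, "ty": -3.8, "tz": 105, "ax": 0, "ay": 0, "az": 0.52, "claw": 70},
    {"tx": 10.6, "ty": -3.8, "tz": 105, "ax": 0, "ay": 0, "az": 0.52, "claw": 70},
    {"tx": 10.6, "ty": -3.8, "tz": 105, "ax": 0, "ay": 0, "az": 0.52, "claw": 70},
    {"tx": 10.6, "ty": -3.8, "tz": 105, "ax": 0, "ay": 0, "az": 0.52, "claw": 70},
    {"tx": 10.6, "ty": -3.8, "tz": 105, "ax": 0, "ay": 0, "az": 0.52, "claw": 70},
  ],
)

```text
time_s: 3.77
tcp_pos: [0.5006, 0.1144, 0.1637]
ee_rot: [[-0.497, -0.868, 0.002], [-0.868, 0.497, 0.001], [-0.002, -0.001, -1.0]]
wrist_force: [-0.6, -0.1, 0.1]
gripper_width: 0.804
gripper_force: 0.0
```

```bash
python3 - <<'E'
from h import *
s=sense();print(s["time_s"],np.array(s["tcp_pos"]),np.array(s["ee_rot"]))
E
```

```text
3.7667 [0.5006 0.1144 0.1637] [[-0.4971 -0.8677  0.0021]
 [-0.8677  0.4971  0.0009]
 [-0.0018 -0.0014 -1.    ]]
```

>>> servo_tool(
  deltas=[
    {"tx": 0.5, "ty": 0.9, "tz": 15, "ax": 0, "ay": 0, "az": 0, "claw": 70},
    {"tx": 0.5, "ty": 0.9, "tz": 35, "ax": 0, "ay": 0, "az": 0, "claw": 70},
    {"tx": 0.5, "ty": 0.9, "tz": 55, "ax": 0, "ay": 0, "az": 0, "claw": 70},
    {"tx": 0.5, "ty": 0.9, "tz": 68, "ax": 0, "ay": 0, "az": 0, "claw": 70},
    {"tx": 0.5, "ty": 0.9, "tz": 72.5, "ax": 0, "ay": 0, "az": 0, "claw": 70},
    {"tx": 0.5, "ty": 0.9, "tz": 72.5, "ax": 0, "ay": 0, "az": 0, "claw": 70},
    {"tx": 0.5, "ty": 0.9, "tz": 72.5, "ax": 0, "ay": 0, "az": 0, "claw": 60},
    {"tx": 0.5, "ty": 0.9, "tz": 72.5, "ax": 0, "ay": 0, "az": 0, "claw": 40},
    {"tx": 0.5, "ty": 0.9, "tz": 72.5, "ax": 0, "ay": 0, "az": 0, "claw": 30},
    {"tx": 0.5, "ty": 0.9, "tz": 72.5, "ax": 0, "ay": 0, "az": 0, "claw": 24},
    {"tx": 0.5, "ty": 0.9, "tz": 72.5, "ax": 0, "ay": 0, "az": 0, "claw": 24},
    {"tx": 0.5, "ty": 0.9, "tz": 72.5, "ax": 0, "ay": 0, "az": 0, "claw": 24},
  ],
)

```text
time_s: 4.77
tcp_pos: [0.4989, 0.1145, 0.0904]
ee_rot: [[-0.497, -0.868, 0.001], [-0.868, 0.497, 0.0], [-0.001, -0.0, -1.0]]
wrist_force: [-1.1, 0.5, -0.0]
gripper_width: 0.433
gripper_force: 0.0
```

```bash
python3 - <<'E'
from h import *
s=sense();print(s["time_s"],np.array(s["tcp_pos"]),s["wrist_force"],s["gripper_width"]*87)
capture("wrist");c,M=cam("wrist")
E
python3 - <<'E'
from h import *
im=capture("wrist");c,M=cam("wrist");print(proj(c,M,[.4995,.1145,.138]))
cv2.imwrite("pics/w4.png",im)
im=capture("side")[200:320,200:320];im=np.clip(im.astype(float)*1.6,0,255).astype(np.uint8);cv2.imwrite("pics/d4.png",cv2.resize(im,None,fx=5,fy=5,interpolation=2))
E
```

```text
4.7667 [0.4989 0.1145 0.0904] [-1.0904  0.4677 -0.0179] 37.663107231374426
[282.0973 304.3026]
```

View pics/d4.png

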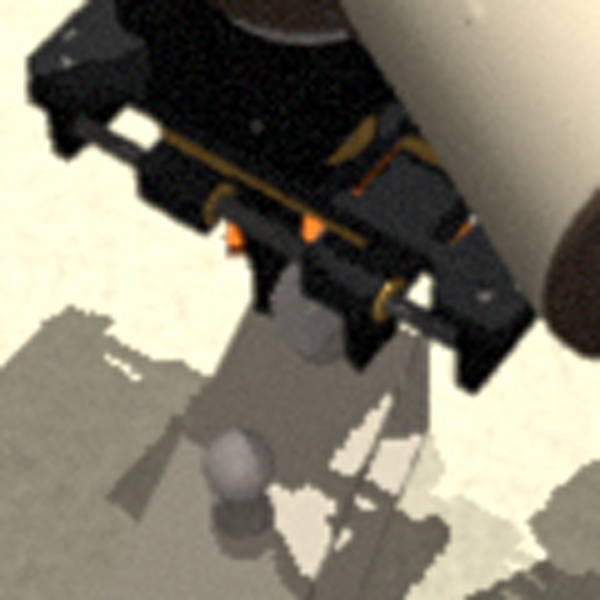

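Side view: the wedge (310,310 in the crop) sits between the open fingers, the ball post is clear. Closing now.

>>> servo_tool(
  deltas=[
    {"tx": 0, "ty": 0, "tz": 0, "ax": 0, "ay": 0, "az": 0, "claw": 20},
    {"tx": 0, "ty": 0, "tz": 0, "ax": 0, "ay": 0, "az": 0, "claw": 17},
    {"tx": 0, "ty": 0, "tz": 0, "ax": 0, "ay": 0, "az": 0, "claw": 14},
    {"tx": 0, "ty": 0, "tz": 0, "ax": 0, "ay": 0, "az": 0, "claw": 10},
    {"tx": 0, "ty": 0, "tz": 0, "ax": 0, "ay": 0, "az": 0, "claw": 5},
    {"tx": 0, "ty": 0, "tz": 0, "ax": 0, "ay": 0, "az": 0, "claw": 5},
    {"tx": 0, "ty": 0, "tz": 0, "ax": 0, "ay": 0, "az": 0, "claw": 5},
    {"tx": 0, "ty": 0, "tz": 0, "ax": 0, "ay": 0, "az": 0, "claw": 5},
    {"tx": 0, "ty": 0, "tz": 0, "ax": 0, "ay": 0, "az": 0, "claw": 5},
    {"tx": 0, "ty": 0, "tz": 0, "ax": 0, "ay": 0, "az": 0, "claw": 5},
  ],
)

```text
time_s: 5.75
tcp_pos: [0.4987, 0.1144, 0.09]
ee_rot: [[-0.497, -0.868, 0.0], [-0.868, 0.497, 0.0], [-0.0, 0.0, -1.0]]
wrist_force: [-0.0, -0.1, 0.5]
gripper_width: 0.178
gripper_force: 30.0
```

>>> servo_tool(
  deltas=[
    {"tx": 0, "ty": 0, "tz": -3, "ax": 0, "ay": 0, "az": 0, "claw": 5},
    {"tx": 0, "ty": 0, "tz": -10, "ax": 0, "ay": 0, "az": 0, "claw": 5},
    {"tx": 0, "ty": 0, "tz": -20, "ax": 0, "ay": 0, "az": 0, "claw": 5},
    {"tx": 0, "ty": 0, "tz": -32, "ax": 0, "ay": 0, "az": 0, "claw": 5},
    {"tx": 0, "ty": 0, "tz": -44, "ax": 0, "ay": 0, "az": 0, "claw": 5},
    {"tx": 0, "ty": 0, "tz": -56, "ax": 0, "ay": 0, "az": 0, "claw": 5},
    {"tx": 0, "ty": 0, "tz": -68, "ax": 0, "ay": 0, "az": 0, "claw": 5},
    {"tx": 0, "ty": 0, "tz": -80, "ax": 0, "ay": 0, "az": 0, "claw": 5},
    {"tx": 0, "ty": 0, "tz": -92, "ax": 0, "ay": 0, "az": 0, "claw": 5},
    {"tx": 0, "ty": 0, "tz": -100, "ax": 0, "ay": 0, "az": 0, "claw": 5},
    {"tx": 0, "ty": 0, "tz": -100, "ax": 0, "ay": 0, "az": 0, "claw": 5},
    {"tx": 0, "ty": 0, "tz": -100, "ax": 0, "ay": 0, "az": 0, "claw": 5},
  ],
)

```text
time_s: 6.75
tcp_pos: [0.4986, 0.1145, 0.1905]
ee_rot: [[-0.497, -0.868, 0.001], [-0.868, 0.497, 0.001], [-0.001, -0.0, -1.0]]
wrist_force: [-0.7, -0.1, -1.5]
gripper_width: 0.179
gripper_force: 30.0
```

>>> servo_tool(
  deltas=[
    {"tx": 20, "ty": -14, "tz": 0, "ax": 0, "ay": 0, "az": -0.04, "claw": 5},
    {"tx": 50, "ty": -35, "tz": 0, "ax": 0, "ay": 0, "az": -0.1, "claw": 5},
    {"tx": 80, "ty": -56, "tz": 0, "ax": 0, "ay": 0, "az": -0.17, "claw": 5},
    {"tx": 110, "ty": -77, "tz": 0, "ax": 0, "ay": 0, "az": -0.24, "claw": 5},
    {"tx": 140, "ty": -98, "tz": 0, "ax": 0, "ay": 0, "az": -0.31, "claw": 5},
    {"tx": 170, "ty": -119, "tz": 0, "ax": 0, "ay": 0, "az": -0.38, "claw": 5},
    {"tx": 200, "ty": -140, "tz": 0, "ax": 0, "ay": 0, "az": -0.45, "claw": 5},
    {"tx": 230, "ty": -161, "tz": 0, "ax": 0, "ay": 0, "az": -0.52, "claw": 5},
    {"tx": 255, "ty": -179, "tz": 0, "ax": 0, "ay": 0, "az": -0.57, "claw": 5},
    {"tx": 268, "ty": -188, "tz": 0, "ax": 0, "ay": 0, "az": -0.592, "claw": 5},
    {"tx": 272.4, "ty": -191, "tz": 0, "ax": 0, "ay": 0, "az": -0.592, "claw": 5},
    {"tx": 272.4, "ty": -191, "tz": 0, "ax": 0, "ay": 0, "az": -0.592, "claw": 5},
  ],
)

```text
time_s: 7.75
tcp_pos: [0.5284, -0.2179, 0.1887]
ee_rot: [[0.069, -0.998, -0.003], [-0.998, -0.069, 0.001], [-0.001, 0.003, -1.0]]
wrist_force: [-0.7, 0.9, -2.2]
gripper_width: 0.18
gripper_force: 30.0
```

>>> servo_tool(
  deltas=[
    {"tx": 0, "ty": 0, "tz": 5, "ax": 0, "ay": 0, "az": 0, "claw": 5},
    {"tx": 0, "ty": 0, "tz": 15, "ax": 0, "ay": 0, "az": 0, "claw": 5},
    {"tx": 0, "ty": 0, "tz": 25, "ax": 0, "ay": 0, "az": 0, "claw": 5},
    {"tx": 0, "ty": 0, "tz": 32, "ax": 0, "ay": 0, "az": 0, "claw": 5},
    {"tx": 0, "ty": 0, "tz": 32, "ax": 0, "ay": 0, "az": 0, "claw": 5},
    {"tx": 0, "ty": 0, "tz": 32, "ax": 0, "ay": 0, "az": 0, "claw": 5},
    {"tx": 0, "ty": 0, "tz": 32, "ax": 0, "ay": 0, "az": 0, "claw": 5},
    {"tx": 0, "ty": 0, "tz": 32, "ax": 0, "ay": 0, "az": 0, "claw": 5},
  ],
)

```text
time_s: 8.42
tcp_pos: [0.5296, -0.2168, 0.1586]
ee_rot: [[0.072, -0.997, 0.001], [-0.997, -0.072, -0.0], [0.0, -0.001, -1.0]]
wrist_force: [-0.9, 0.1, -1.9]
gripper_width: 0.181
gripper_force: 30.0
```

```bash
python3 - <<'E'
from h import *
s=sense();print(s["time_s"],np.array(s["tcp_pos"]),np.array(s["ee_rot"]),s["wrist_force"],np.abs(s["joint_velocities"]).max())
out=[]
for n,o in [("scene",(230,240)),("side",(235,100))]:
    im=capture(n);cv2.imwrite(f"pics/{n}5.png",im)
    c,M=cam(n);print(n,[proj(c,M,[.529,-.2167,z]).round(1) for z in (.07,.09,.15)])
    b=proj(c,M,[.529,-.2167,.09]).astype(int);print(b-[33,33])
    out.append(cv2.resize(im[b[1]-33:b[1]+33,b[0]-33:b[0]+33],None,fx=6,fy=6,interpolation=2))
cv2.imwrite("pics/c5.png",np.hstack(out))
E
```

```text
8.4167 [ 0.5296 -0.2168  0.1586] [[ 0.0723 -0.9974  0.0011]
 [-0.9974 -0.0723 -0.0003]
 [ 0.0003 -0.0011 -1.    ]] [-0.8755  0.089  -1.9151] 0.2169788494350227
scene [array([256.7, 299.6]), array([256.2, 293.9]), array([254.7, 275.6])]
[223 260]
side [array([268.1, 150.2]), array([267.9, 143.4]), array([267.3, 122. ])]
[234 110]
```

View pics/c5.png

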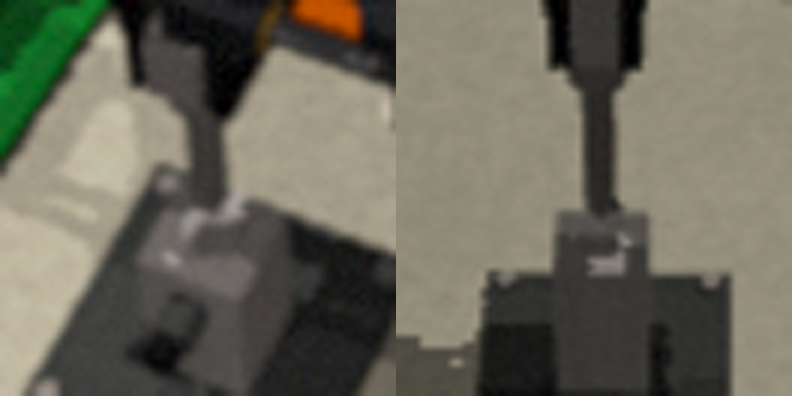

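The rod hangs over the bore: in the side crop it is at x≈202 against the block's 205. I take a wrist view to check the y direction.

```bash
python3 - <<'E'
from h import *
im=capture("wrist");c,M=cam("wrist");np.save("M6.npy",M);cv2.imwrite("pics/w6.png",im)
for p in [(.529,-.2167,.07),(.5296,-.2168,.0846),(.5296,-.2168,.0916),(.5296,-.2168,.13)]: print(p,proj(c,M,p).round(1))
a=im[150:270,200:360];cv2.imwrite("pics/w6c.png",cv2.resize(np.clip(a.astype(float)*1.5,0,255).astype(np.uint8),None,fx=5,fy=5,interpolation=2))
E
```

```text
(0.529, -0.2167, 0.07) [282.8 212.8]
(0.5296, -0.2168, 0.0846) [282.1 217.8]
(0.5296, -0.2168, 0.0916) [282.1 220.4]
(0.5296, -0.2168, 0.13) [282.  238.2]
```

View pics/w6c.png

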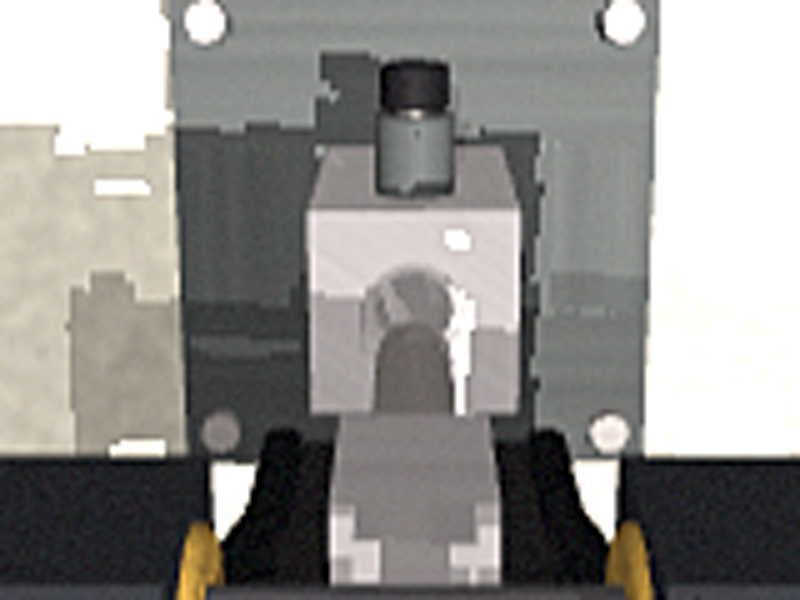

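The wrist view shows the rod tip at crop (413,325) in front of the bore, whose chamfer runs from x≈363 to 462 with its top at y≈267. x is aligned; the rod looks about 1.5 mm too far to +y. I fit both outlines numerically.

```bash
python3 - <<'E'
from h import *
im=cv2.imread("pics/w6.png").astype(int);g=im.sum(2)//3;c=calibration("wrist");M=np.load("M6.npy")
print("col282",dict(zip(range(186,236),g[186:236,282])))
for r in (205,210,213,214,215,216,217,218,220,222,225,228,231): print(r,g[r,268:298])
t=np.linspace(0,2*np.pi,73)
def ext(x,y,z,R):
    q=np.array([proj(c,M,[x+R*np.cos(a),y+R*np.sin(a),z]) for a in t]);return q.min(0).round(1),q.max(0).round(1)
print("chamfer",ext(.529,-.2167,.07,.00875)," bore",ext(.529,-.2167,.068,.00675))
print("plunger-side/back edges rows",proj(c,M,(.529+.018*.07,-.2167-.018,.07)),proj(c,M,(.529-.018*.07,-.2167+.018,.07)))
print("foot",ext(.5292,-.2168,.0846,.0025),"wide",ext(.5292,-.2168,.0916,.006))
print("wide at y+1.5",ext(.5292,-.2153,.0916,.006))
E
```

```text
col282 {186: np.int64(99), 187: np.int64(75), 188: np.int64(49), 189: np.int64(53), 190: np.int64(83), 191: np.int64(84), 192: np.int64(128), 193: np.int64(148), 194: np.int64(145), 195: np.int64(142), 196: np.int64(142), 197: np.int64(143), 198: np.int64(142), 199: np.int64(142), 200: np.int64(142), 201: np.int64(145), 202: np.int64(137), 203: np.int64(120), 204: np.int64(99), 205: np.int64(83), 206: np.int64(85), 207: np.int64(83), 208: np.int64(87), 209: np.int64(83), 210: np.int64(85), 211: np.int64(83), 212: np.int64(83), 213: np.int64(92), 214: np.int64(81), 215: np.int64(70), 216: np.int64(71), 217: np.int64(75), 218: np.int64(70), 219: np.int64(65), 220: np.int64(71), 221: np.int64(68), 222: np.int64(69), 223: np.int64(70), 224: np.int64(69), 225: np.int64(70), 226: np.int64(68), 227: np.int64(69), 228: np.int64(69), 229: np.int64(67), 230: np.int64(69), 231: np.int64(68), 232: np.int64(72), 233: np.int64(83), 234: np.int64(85), 235: np.int64(86)}
205 [145 145 143 141 139 141 145 137 119 113 105  95  88  88  83  84  85  99
 105 112 120 108 142 144 143 142 144 142 141 141]
210
[... 1160 characters left out ...]
 109 110 116  55  64  64  66  65  66  67  70  70  66  67
  69  66  66  56 104 214 210  90 104 109 111 112]
228 [109 108 107 107 109 112 101  56  64  65  66  66  68  68  69  67  70  67
  67  66  66  62  50 218 212  95 106 108 110 110]
231 [111 109 108 109 110 114  88  57  65  64  66  67  63  66  68  68  69  69
  68  68  65  61  54 184 218  95 106 112 111 114]
chamfer (array([272.6, 202.9]), array([293.1, 222.6]))  bore (array([275. , 204.6]), array([290.7, 219.6]))
plunger-side/back edges rows [282.8576 192.1293] [282.771 232.747]
foot (array([279.5, 214.8]), array([285.7, 220.7])) wide (array([274.9, 213.1]), array([290.2, 227.7]))
wide at y+1.5 (array([274.8, 214.9]), array([290.1, 229.5]))
```

>>> servo_tool(
  deltas=[
    {"tx": 1.2, "ty": 0.6, "tz": 0, "ax": 0, "ay": 0, "az": 0, "claw": 5},
    {"tx": 1.2, "ty": 0.6, "tz": 0, "ax": 0, "ay": 0, "az": 0, "claw": 5},
    {"tx": 1.2, "ty": 0.6, "tz": 4, "ax": 0, "ay": 0, "az": 0, "claw": 5},
    {"tx": 1.2, "ty": 0.6, "tz": 7, "ax": 0, "ay": 0, "az": 0, "claw": 5},
    {"tx": 1.2, "ty": 0.6, "tz": 10, "ax": 0, "ay": 0, "az": 0, "claw": 5},
    {"tx": 1.2, "ty": 0.6, "tz": 12, "ax": 0, "ay": 0, "az": 0, "claw": 5},
    {"tx": 1.2, "ty": 0.6, "tz": 14, "ax": 0, "ay": 0, "az": 0, "claw": 5},
    {"tx": 1.2, "ty": 0.6, "tz": 16, "ax": 0, "ay": 0, "az": 0, "claw": 5},
    {"tx": 1.2, "ty": 0.6, "tz": 18, "ax": 0, "ay": 0, "az": 0, "claw": 5},
    {"tx": 1.2, "ty": 0.6, "tz": 20, "ax": 0, "ay": 0, "az": 0, "claw": 5},
    {"tx": 1.2, "ty": 0.6, "tz": 20, "ax": 0, "ay": 0, "az": 0, "claw": 5},
  ],
)

```text
time_s: 9.48
tcp_pos: [0.5284, -0.218, 0.1376]
ee_rot: [[0.072, -0.997, -0.001], [-0.997, -0.072, 0.0], [-0.0, 0.001, -1.0]]
wrist_force: [-0.3, 0.3, -1.5]
gripper_width: 0.18
gripper_force: 30.0
```

>>> servo_tool(
  deltas=[
    {"tx": 0, "ty": 0, "tz": 1, "ax": 0, "ay": 0, "az": 0, "claw": 5},
    {"tx": 0, "ty": 0, "tz": 2, "ax": 0, "ay": 0, "az": 0, "claw": 5},
    {"tx": 0, "ty": 0, "tz": 3, "ax": 0, "ay": 0, "az": 0, "claw": 5},
    {"tx": 0, "ty": 0, "tz": 4, "ax": 0, "ay": 0, "az": 0, "claw": 5},
    {"tx": 0, "ty": 0, "tz": 5, "ax": 0, "ay": 0, "az": 0, "claw": 5},
    {"tx": 0, "ty": 0, "tz": 6, "ax": 0, "ay": 0, "az": 0, "claw": 5},
    {"tx": 0, "ty": 0, "tz": 6, "ax": 0, "ay": 0, "az": 0, "claw": 5},
  ],
)

```text
time_s: 10.07
tcp_pos: [0.5287, -0.218, 0.1319]
ee_rot: [[0.072, -0.997, 0.0], [-0.997, -0.072, 0.0], [-0.0, -0.0, -1.0]]
wrist_force: [1.0, -0.3, -2.7]
gripper_width: 0.181
gripper_force: 30.0
```

>>> servo_tool(
  deltas=[
    {"tx": 0, "ty": 0, "tz": 1, "ax": 0, "ay": 0, "az": 0, "claw": 5},
    {"tx": 0, "ty": 0, "tz": 2, "ax": 0, "ay": 0, "az": 0, "claw": 5},
    {"tx": 0, "ty": 0, "tz": 3, "ax": 0, "ay": 0, "az": 0, "claw": 5},
    {"tx": 0, "ty": 0, "tz": 4, "ax": 0, "ay": 0, "az": 0, "claw": 5},
  ],
)

```text
time_s: 10.4
tcp_pos: [0.5288, -0.2181, 0.128]
ee_rot: [[0.072, -0.997, 0.0], [-0.997, -0.072, -0.0], [0.0, -0.0, -1.0]]
wrist_force: [0.5, 0.6, -1.5]
gripper_width: 0.181
gripper_force: 30.0
```

>>> servo_tool(
  deltas=[
    {"tx": 0, "ty": 0, "tz": 1, "ax": 0, "ay": 0, "az": 0, "claw": 5},
    {"tx": 0, "ty": 0, "tz": 2, "ax": 0, "ay": 0, "az": 0, "claw": 5},
    {"tx": 0, "ty": 0, "tz": 3, "ax": 0, "ay": 0, "az": 0, "claw": 5},
  ],
)

```text
time_s: 10.65
tcp_pos: [0.5289, -0.218, 0.1255]
ee_rot: [[0.072, -0.997, 0.001], [-0.997, -0.072, 0.0], [0.0, -0.001, -1.0]]
wrist_force: [0.5, 1.2, 2.3]
gripper_width: 0.177
gripper_force: 30.0
```

>>> servo_tool(
  deltas=[
    {"tx": 0, "ty": 0, "tz": 0.7, "ax": 0, "ay": 0, "az": 0, "claw": 5},
    {"tx": 0, "ty": 0, "tz": 1.4, "ax": 0, "ay": 0, "az": 0, "claw": 5},
    {"tx": 0, "ty": 0, "tz": 2, "ax": 0, "ay": 0, "az": 0, "claw": 5},
  ],
)

```text
time_s: 10.9
tcp_pos: [0.5293, -0.218, 0.124]
ee_rot: [[0.072, -0.997, 0.002], [-0.997, -0.072, -0.0], [0.0, -0.002, -1.0]]
wrist_force: [-0.3, 3.0, 6.0]
gripper_width: 0.177
gripper_force: 30.0
```

>>> servo_tool(
  deltas=[
    {"tx": 0, "ty": 0, "tz": 0.7, "ax": 0, "ay": 0, "az": 0, "claw": 5},
    {"tx": 0, "ty": 0, "tz": 1.4, "ax": 0, "ay": 0, "az": 0, "claw": 5},
    {"tx": 0, "ty": 0, "tz": 2, "ax": 0, "ay": 0, "az": 0, "claw": 5},
  ],
)

```text
time_s: 11.15
tcp_pos: [0.5296, -0.2181, 0.1226]
ee_rot: [[0.073, -0.997, 0.002], [-0.997, -0.073, -0.001], [0.001, -0.002, -1.0]]
wrist_force: [0.1, 2.3, 6.8]
gripper_width: 0.181
gripper_force: 30.0
```

>>> servo_tool(
  deltas=[
    {"tx": 0, "ty": 0, "tz": 0.7, "ax": 0, "ay": 0, "az": 0, "claw": 5},
    {"tx": 0, "ty": 0, "tz": 1.4, "ax": 0, "ay": 0, "az": 0, "claw": 5},
    {"tx": 0, "ty": 0, "tz": 2, "ax": 0, "ay": 0, "az": 0, "claw": 5},
  ],
)

```text
time_s: 11.4
tcp_pos: [0.5296, -0.2181, 0.1206]
ee_rot: [[0.073, -0.997, 0.002], [-0.997, -0.073, -0.001], [0.001, -0.002, -1.0]]
wrist_force: [-0.8, 2.6, 7.7]
gripper_width: 0.18
gripper_force: 30.0
```

>>> servo_tool(
  deltas=[
    {"tx": 0, "ty": 0, "tz": 0.7, "ax": 0, "ay": 0, "az": 0, "claw": 5},
    {"tx": 0, "ty": 0, "tz": 1.4, "ax": 0, "ay": 0, "az": 0, "claw": 5},
    {"tx": 0, "ty": 0, "tz": 2, "ax": 0, "ay": 0, "az": 0, "claw": 5},
  ],
)

```text
time_s: 11.65
tcp_pos: [0.5296, -0.2181, 0.1185]
ee_rot: [[0.073, -0.997, 0.003], [-0.997, -0.073, -0.001], [0.001, -0.002, -1.0]]
wrist_force: [-0.5, 3.2, 7.8]
gripper_width: 0.177
gripper_force: 30.0
```

>>> servo_tool(
  deltas=[
    {"tx": 0, "ty": 0, "tz": 0.7, "ax": 0, "ay": 0, "az": 0, "claw": 5},
    {"tx": 0, "ty": 0, "tz": 1.4, "ax": 0, "ay": 0, "az": 0, "claw": 5},
    {"tx": 0, "ty": 0, "tz": 2, "ax": 0, "ay": 0, "az": 0, "claw": 5},
  ],
)

```text
time_s: 11.9
tcp_pos: [0.5296, -0.2181, 0.1164]
ee_rot: [[0.072, -0.997, 0.002], [-0.997, -0.072, -0.001], [0.001, -0.002, -1.0]]
wrist_force: [-0.8, 4.0, 7.0]
gripper_width: 0.181
gripper_force: 30.0
```

>>> servo_tool(
  deltas=[
    {"tx": 0, "ty": 0, "tz": 0.7, "ax": 0, "ay": 0, "az": 0, "claw": 5},
    {"tx": 0, "ty": 0, "tz": 1.4, "ax": 0, "ay": 0, "az": 0, "claw": 5},
    {"tx": 0, "ty": 0, "tz": 2, "ax": 0, "ay": 0, "az": 0, "claw": 5},
    {"tx": 0, "ty": 0, "tz": 2, "ax": 0, "ay": 0, "az": 0, "claw": 5},
  ],
)

```text
time_s: 12.23
tcp_pos: [0.5295, -0.218, 0.1142]
ee_rot: [[0.072, -0.997, 0.002], [-0.997, -0.072, -0.0], [0.0, -0.002, -1.0]]
wrist_force: [-0.7, 3.3, 6.1]
gripper_width: 0.183
gripper_force: 30.0
```

>>> servo_tool(
  deltas=[
    {"tx": 0, "ty": 0, "tz": 0.7, "ax": 0, "ay": 0, "az": 0, "claw": 5},
    {"tx": 0, "ty": 0, "tz": 1.4, "ax": 0, "ay": 0, "az": 0, "claw": 5},
    {"tx": 0, "ty": 0, "tz": 2, "ax": 0, "ay": 0, "az": 0, "claw": 5},
    {"tx": 0, "ty": 0, "tz": 2, "ax": 0, "ay": 0, "az": 0, "claw": 5},
  ],
)

```text
time_s: 12.57
tcp_pos: [0.5295, -0.218, 0.1121]
ee_rot: [[0.072, -0.997, 0.002], [-0.997, -0.072, -0.0], [0.0, -0.002, -1.0]]
wrist_force: [-0.2, 3.9, 4.3]
gripper_width: 0.179
gripper_force: 30.0
```

>>> servo_tool(
  deltas=[
    {"tx": 0, "ty": 0, "tz": 0.7, "ax": 0, "ay": 0, "az": 0, "claw": 5},
    {"tx": 0, "ty": 0, "tz": 1.4, "ax": 0, "ay": 0, "az": 0, "claw": 5},
    {"tx": 0, "ty": 0, "tz": 2, "ax": 0, "ay": 0, "az": 0, "claw": 5},
    {"tx": 0, "ty": 0, "tz": 2, "ax": 0, "ay": 0, "az": 0, "claw": 5},
  ],
)

```text
time_s: 12.9
tcp_pos: [0.5295, -0.2179, 0.1101]
ee_rot: [[0.072, -0.997, 0.002], [-0.997, -0.072, -0.0], [0.0, -0.002, -1.0]]
wrist_force: [-0.3, 4.7, 4.6]
gripper_width: 0.181
gripper_force: 30.0
```

```bash
python3 - <<'E'
from h import *
im=capture("side");cv2.imwrite("pics/side7.png",im)
c,M=cam("side")
q=proj(c,M,[.529,-.2167,.1]).astype(int);print(q,proj(c,M,[.529,-.2167+.018,.07]),proj(c,M,[.529,-.2167+.011,.102]))
g=im.sum(2)//3
for r in range(q[1]-18,q[1]+18): print(r,g[r,q[0]-14:q[0]+15])
E
```

```text
[267 139] [267.1976 155.3934] [267.2227 142.4543]
121 [140 138 140 115  53   4   0   2   3   9  16  58  62  58  56  54  57  64
  28   4   6   5   3   2  30 105 134 141 143]
122 [139 139 139 133  65  18   5   4   1   0  18  68  62  57  54  55  56  57
  26   1   3   0   0   8  49 129 141 139 138]
123 [142 141 142 139  88  34   0   1   7   5  20  55  58  56  57  55  56  53
  20   6   2   3   1   8  61 131 138 138 137]
124 [143 142 142 139 100  42   2   0   8   5   8  52  55  56  55  55  55  53
  25   6   2   0   0  30 102 136 140 138 137]
125 [140 139 139 138 133  68  17   2   6   2  12  52  58  58  56  54  56  52
  29   7   5   0   0  39 130 143 142 140 136]
126 [137 136 138 141 140  89  32   0   7   8  14  51  58  58  56  56  57  55
  36   9   6   2   2  49 130 142 139 138 137]
127 [136 136 139 140 140 100  43   5   2   8  23  54  60  57  54  55  56  56
  36   6   2   2  12  60 132 141 137 141 140]
128 [138 140 137 138 140 136  68  11   6   8  23  55  56  55  58  55  57  55
  30   6   6   0  31 105 139 139 139 143 140]
129 [139 139 140 140 141 141  77  19   0   8  20  54  56  56  56  
[... 2648 characters left out ...]
 142 142 137 134 137 137  92  62  56  59  54  44  41  41  42  41  40
  57 117 129 128 128 126 139 139 141 143 142]
152 [141 141 140 139 136 139 135  91  60  57  57  54  56  50  46  45  44  48
  62 121 128 130 127 125 139 140 140 140 140]
153 [141 144 142 141 140 142 140  84  57  54  57  57  58  56  56  55  56  58
  65 122 128 129 130 125 140 143 142 142 142]
154 [136 137 136 137 137 138 133  77  59  57  59  58  58  59  60  59  57  55
  65 117 129 128 126 121 137 140 141 138 139]
155 [113  96  92  94  95  94  92  64  56  55  57  55  58  56  58  57  57  56
  61  96 106 105 104  98 111 115 112 111 114]
156 [92 62 52 50 52 54 51 57 54 53 53 55 54 57 59 57 55 57 56 60 59 63 60 55
 56 57 56 54 56]
```

>>> servo_tool(
  deltas=[
    {"tx": -0.3, "ty": 0, "tz": 0.7, "ax": 0, "ay": 0, "az": 0, "claw": 5},
    {"tx": -0.5, "ty": 0, "tz": 1.4, "ax": 0, "ay": 0, "az": 0, "claw": 5},
    {"tx": -0.5, "ty": 0, "tz": 2, "ax": 0, "ay": 0, "az": 0, "claw": 5},
    {"tx": -0.5, "ty": 0, "tz": 2, "ax": 0, "ay": 0, "az": 0, "claw": 5},
  ],
)

```text
time_s: 13.28
tcp_pos: [0.5295, -0.2177, 0.1081]
ee_rot: [[0.072, -0.997, 0.002], [-0.997, -0.072, -0.001], [0.001, -0.002, -1.0]]
wrist_force: [-0.2, 3.7, 4.7]
gripper_width: 0.181
gripper_force: 30.0
```

>>> servo_tool(
  deltas=[
    {"tx": 0, "ty": 0, "tz": 0.7, "ax": 0, "ay": 0, "az": 0, "claw": 5},
    {"tx": 0, "ty": 0, "tz": 1.4, "ax": 0, "ay": 0, "az": 0, "claw": 5},
    {"tx": 0, "ty": 0, "tz": 2, "ax": 0, "ay": 0, "az": 0, "claw": 5},
    {"tx": 0, "ty": 0, "tz": 2, "ax": 0, "ay": 0, "az": 0, "claw": 5},
  ],
)

```text
time_s: 13.62
tcp_pos: [0.5295, -0.2177, 0.1061]
ee_rot: [[0.072, -0.997, 0.002], [-0.997, -0.072, -0.001], [0.001, -0.002, -1.0]]
wrist_force: [0.3, 2.5, 5.4]
gripper_width: 0.182
gripper_force: 30.0
```

>>> servo_tool(
  deltas=[
    {"tx": 0, "ty": 0, "tz": 0.7, "ax": 0, "ay": 0, "az": 0, "claw": 5},
    {"tx": 0, "ty": 0, "tz": 1.4, "ax": 0, "ay": 0, "az": 0, "claw": 5},
    {"tx": 0, "ty": 0, "tz": 1.4, "ax": 0, "ay": 0, "az": 0, "claw": 5},
  ],
)

```text
time_s: 13.87
tcp_pos: [0.5295, -0.2176, 0.1046]
ee_rot: [[0.073, -0.997, 0.002], [-0.997, -0.073, -0.001], [0.001, -0.002, -1.0]]
wrist_force: [0.2, 3.1, 4.4]
gripper_width: 0.177
gripper_force: 30.0
```

>>> servo_tool(
  deltas=[
    {"tx": 0, "ty": 0, "tz": 0.5, "ax": 0, "ay": 0, "az": 0, "claw": 5},
    {"tx": 0, "ty": 0, "tz": 1, "ax": 0, "ay": 0, "az": 0, "claw": 5},
  ],
)

```text
time_s: 14.03
tcp_pos: [0.5296, -0.2177, 0.1039]
ee_rot: [[0.073, -0.997, 0.002], [-0.997, -0.073, -0.001], [0.001, -0.002, -1.0]]
wrist_force: [0.1, 3.0, 7.4]
gripper_width: 0.18
gripper_force: 30.0
```

>>> servo_tool(
  deltas=[
    {"tx": 0, "ty": 0, "tz": 0.5, "ax": 0, "ay": 0, "az": 0, "claw": 5},
    {"tx": 0, "ty": 0, "tz": 1, "ax": 0, "ay": 0, "az": 0, "claw": 5},
  ],
)

```text
time_s: 14.2
tcp_pos: [0.5295, -0.2177, 0.1029]
ee_rot: [[0.073, -0.997, 0.002], [-0.997, -0.073, -0.001], [0.001, -0.002, -1.0]]
wrist_force: [-0.6, 2.6, 7.2]
gripper_width: 0.181
gripper_force: 30.0
```

>>> servo_tool(
  deltas=[
    {"tx": 0, "ty": 0, "tz": 0.5, "ax": 0, "ay": 0, "az": 0, "claw": 5},
    {"tx": 0, "ty": 0, "tz": 0.5, "ax": 0, "ay": 0, "az": 0, "claw": 5},
  ],
)

```text
time_s: 14.37
tcp_pos: [0.5295, -0.2176, 0.1021]
ee_rot: [[0.073, -0.997, 0.002], [-0.997, -0.073, -0.001], [0.001, -0.002, -1.0]]
wrist_force: [0.2, 2.8, 4.4]
gripper_width: 0.18
gripper_force: 30.0
```

>>> servo_tool(
  deltas=[
    {"tx": 0, "ty": 0, "tz": 0.5, "ax": 0, "ay": 0, "az": 0, "claw": 5},
    {"tx": 0, "ty": 0, "tz": 0.5, "ax": 0, "ay": 0, "az": 0, "claw": 5},
  ],
)

```text
time_s: 14.53
tcp_pos: [0.5295, -0.2176, 0.1016]
ee_rot: [[0.073, -0.997, 0.002], [-0.997, -0.073, -0.001], [0.001, -0.002, -1.0]]
wrist_force: [-0.2, 3.6, 5.6]
gripper_width: 0.184
gripper_force: 30.0
```

>>> servo_tool(
  deltas=[
    {"tx": 0, "ty": 0, "tz": 0.5, "ax": 0, "ay": 0, "az": 0, "claw": 5},
    {"tx": 0, "ty": 0, "tz": 1, "ax": 0, "ay": 0, "az": 0, "claw": 5},
    {"tx": 0, "ty": 0, "tz": 1, "ax": 0, "ay": 0, "az": 0, "claw": 5},
  ],
)

```text
time_s: 14.78
tcp_pos: [0.5295, -0.2176, 0.1006]
ee_rot: [[0.073, -0.997, 0.002], [-0.997, -0.073, -0.001], [0.001, -0.002, -1.0]]
wrist_force: [0.0, 2.3, 4.0]
gripper_width: 0.183
gripper_force: 30.0
```

>>> servo_tool(
  deltas=[
    {"tx": 0, "ty": 0, "tz": 0.5, "ax": 0, "ay": 0, "az": 0, "claw": 5},
    {"tx": 0, "ty": 0, "tz": 1, "ax": 0, "ay": 0, "az": 0, "claw": 5},
    {"tx": 0, "ty": 0, "tz": 1, "ax": 0, "ay": 0, "az": 0, "claw": 5},
  ],
)

```text
time_s: 15.03
tcp_pos: [0.5295, -0.2176, 0.0996]
ee_rot: [[0.073, -0.997, 0.002], [-0.997, -0.073, -0.0], [0.001, -0.002, -1.0]]
wrist_force: [0.3, 3.6, 4.8]
gripper_width: 0.175
gripper_force: 30.0
```

Still plain sliding (4–5 N). I continue the same way.

>>> servo_tool(
  deltas=[
    {"tx": 0, "ty": 0, "tz": 0.5, "ax": 0, "ay": 0, "az": 0, "claw": 5},
    {"tx": 0, "ty": 0, "tz": 1, "ax": 0, "ay": 0, "az": 0, "claw": 5},
    {"tx": 0, "ty": 0, "tz": 1, "ax": 0, "ay": 0, "az": 0, "claw": 5},
  ],
)

```text
time_s: 15.28
tcp_pos: [0.5295, -0.2175, 0.0986]
ee_rot: [[0.073, -0.997, 0.002], [-0.997, -0.073, -0.0], [0.001, -0.002, -1.0]]
wrist_force: [0.3, 3.3, 5.2]
gripper_width: 0.182
gripper_force: 30.0
```

>>> servo_tool(
  deltas=[
    {"tx": 0, "ty": 0, "tz": 0.5, "ax": 0, "ay": 0, "az": 0, "claw": 5},
    {"tx": 0, "ty": 0, "tz": 1, "ax": 0, "ay": 0, "az": 0, "claw": 5},
    {"tx": 0, "ty": 0, "tz": 1, "ax": 0, "ay": 0, "az": 0, "claw": 5},
  ],
)

```text
time_s: 15.53
tcp_pos: [0.5295, -0.2175, 0.0976]
ee_rot: [[0.073, -0.997, 0.002], [-0.997, -0.073, -0.0], [0.001, -0.002, -1.0]]
wrist_force: [0.8, 2.8, 4.7]
gripper_width: 0.185
gripper_force: 30.0
```

>>> servo_tool(
  deltas=[
    {"tx": 0, "ty": 0, "tz": 0.5, "ax": 0, "ay": 0, "az": 0, "claw": 5},
    {"tx": 0, "ty": 0, "tz": 1, "ax": 0, "ay": 0, "az": 0, "claw": 5},
    {"tx": 0, "ty": 0, "tz": 1, "ax": 0, "ay": 0, "az": 0, "claw": 5},
  ],
)

```text
time_s: 15.78
tcp_pos: [0.5295, -0.2175, 0.0966]
ee_rot: [[0.073, -0.997, 0.002], [-0.997, -0.073, -0.0], [0.001, -0.002, -1.0]]
wrist_force: [0.8, 3.9, 4.4]
gripper_width: 0.182
gripper_force: 30.0
```

>>> servo_tool(
  deltas=[
    {"tx": 0, "ty": 0, "tz": 0.5, "ax": 0, "ay": 0, "az": 0, "claw": 5},
    {"tx": 0, "ty": 0, "tz": 1, "ax": 0, "ay": 0, "az": 0, "claw": 5},
    {"tx": 0, "ty": 0, "tz": 1, "ax": 0, "ay": 0, "az": 0, "claw": 5},
  ],
)

```text
time_s: 16.03
tcp_pos: [0.5295, -0.2175, 0.0956]
ee_rot: [[0.073, -0.997, 0.002], [-0.997, -0.073, -0.0], [0.001, -0.002, -1.0]]
wrist_force: [0.8, 3.4, 4.1]
gripper_width: 0.178
gripper_force: 30.0
```

>>> servo_tool(
  deltas=[
    {"tx": 0, "ty": 0, "tz": 0.5, "ax": 0, "ay": 0, "az": 0, "claw": 5},
    {"tx": 0, "ty": 0, "tz": 1, "ax": 0, "ay": 0, "az": 0, "claw": 5},
    {"tx": 0, "ty": 0, "tz": 1, "ax": 0, "ay": 0, "az": 0, "claw": 5},
  ],
)

```text
time_s: 16.28
tcp_pos: [0.5295, -0.2175, 0.0946]
ee_rot: [[0.073, -0.997, 0.002], [-0.997, -0.073, -0.0], [0.001, -0.002, -1.0]]
wrist_force: [0.3, 4.2, 4.6]
gripper_width: 0.178
gripper_force: 30.0
```

>>> servo_tool(
  deltas=[
    {"tx": 0, "ty": 0, "tz": 0.5, "ax": 0, "ay": 0, "az": 0, "claw": 5},
    {"tx": 0, "ty": 0, "tz": 1, "ax": 0, "ay": 0, "az": 0, "claw": 5},
    {"tx": 0, "ty": 0, "tz": 1, "ax": 0, "ay": 0, "az": 0, "claw": 5},
  ],
)

```text
time_s: 16.53
tcp_pos: [0.5295, -0.2175, 0.0936]
ee_rot: [[0.073, -0.997, 0.002], [-0.997, -0.073, -0.0], [0.001, -0.002, -1.0]]
wrist_force: [-0.2, 2.9, 5.0]
gripper_width: 0.18
gripper_force: 30.0
```

>>> servo_tool(
  deltas=[
    {"tx": 0, "ty": 0, "tz": 0.5, "ax": 0, "ay": 0, "az": 0, "claw": 5},
    {"tx": 0, "ty": 0, "tz": 1, "ax": 0, "ay": 0, "az": 0, "claw": 5},
    {"tx": 0, "ty": 0, "tz": 1, "ax": 0, "ay": 0, "az": 0, "claw": 5},
  ],
)

```text
time_s: 16.78
tcp_pos: [0.5295, -0.2175, 0.0927]
ee_rot: [[0.073, -0.997, 0.002], [-0.997, -0.073, -0.0], [0.001, -0.002, -1.0]]
wrist_force: [-0.1, 3.3, 5.1]
gripper_width: 0.18
gripper_force: 30.0
```

>>> servo_tool(
  deltas=[
    {"tx": 0, "ty": 0, "tz": 0.5, "ax": 0, "ay": 0, "az": 0, "claw": 5},
    {"tx": 0, "ty": 0, "tz": 1, "ax": 0, "ay": 0, "az": 0, "claw": 5},
    {"tx": 0, "ty": 0, "tz": 1, "ax": 0, "ay": 0, "az": 0, "claw": 5},
  ],
)

```text
time_s: 17.03
tcp_pos: [0.5296, -0.2175, 0.0919]
ee_rot: [[0.073, -0.997, 0.002], [-0.997, -0.073, -0.001], [0.001, -0.002, -1.0]]
wrist_force: [-0.6, 3.4, 6.4]
gripper_width: 0.178
gripper_force: 30.0
```

>>> servo_tool(
  deltas=[
    {"tx": 0, "ty": 0, "tz": 0.5, "ax": 0, "ay": 0, "az": 0, "claw": 5},
    {"tx": 0, "ty": 0, "tz": 0.5, "ax": 0, "ay": 0, "az": 0, "claw": 5},
    {"tx": 0, "ty": 0, "tz": 0.5, "ax": 0, "ay": 0, "az": 0, "claw": 5},
  ],
)

```text
time_s: 17.28
tcp_pos: [0.5296, -0.2176, 0.0917]
ee_rot: [[0.073, -0.997, 0.002], [-0.997, -0.073, -0.001], [0.001, -0.002, -1.0]]
wrist_force: [0.2, 4.6, 7.9]
gripper_width: 0.182
gripper_force: 30.0
```

>>> servo_tool(
  deltas=[
    {"tx": 0, "ty": 0, "tz": 0.5, "ax": 0, "ay": 0, "az": 0, "claw": 5},
    {"tx": 0, "ty": 0, "tz": 0.5, "ax": 0, "ay": 0, "az": 0, "claw": 5},
    {"tx": 0, "ty": 0, "tz": 0.5, "ax": 0, "ay": 0, "az": 0, "claw": 5},
  ],
)

```text
time_s: 17.53
tcp_pos: [0.5297, -0.2177, 0.0916]
ee_rot: [[0.073, -0.997, 0.003], [-0.997, -0.073, -0.001], [0.001, -0.003, -1.0]]
wrist_force: [-1.1, 4.8, 10.4]
gripper_width: 0.177
gripper_force: 30.0
```

>>> servo_tool(
  deltas=[
    {"tx": 0, "ty": 0, "tz": 0.5, "ax": 0, "ay": 0, "az": 0, "claw": 5},
    {"tx": 0, "ty": 0, "tz": 0.5, "ax": 0, "ay": 0, "az": 0, "claw": 5},
    {"tx": 0, "ty": 0, "tz": 0.5, "ax": 0, "ay": 0, "az": 0, "claw": 5},
  ],
)

```text
time_s: 17.78
tcp_pos: [0.5297, -0.2177, 0.0915]
ee_rot: [[0.073, -0.997, 0.003], [-0.997, -0.073, -0.001], [0.001, -0.003, -1.0]]
wrist_force: [-1.6, 3.7, 11.9]
gripper_width: 0.183
gripper_force: 30.0
```

>>> servo_tool(
  deltas=[
    {"tx": 0, "ty": 0, "tz": 0.4, "ax": 0, "ay": 0, "az": 0, "claw": 5},
    {"tx": 0, "ty": 0, "tz": 0.4, "ax": 0, "ay": 0, "az": 0, "claw": 5},
    {"tx": 0, "ty": 0, "tz": 0.4, "ax": 0, "ay": 0, "az": 0, "claw": 5},
  ],
)

```text
time_s: 18.03
tcp_pos: [0.5298, -0.2177, 0.0915]
ee_rot: [[0.073, -0.997, 0.003], [-0.997, -0.073, -0.001], [0.001, -0.003, -1.0]]
wrist_force: [-3.1, 4.5, 13.3]
gripper_width: 0.184
gripper_force: 30.0
```

>>> servo_tool(
  deltas=[
    {"tx": 0, "ty": 0, "tz": 0.5, "ax": 0, "ay": 0, "az": 0, "claw": 5},
    {"tx": 0, "ty": 0, "tz": 1, "ax": 0, "ay": 0, "az": 0, "claw": 5},
    {"tx": 0, "ty": 0, "tz": 1, "ax": 0, "ay": 0, "az": 0, "claw": 5},
    {"tx": 0, "ty": 0, "tz": 1, "ax": 0, "ay": 0, "az": 0, "claw": 5},
  ],
)

```text
time_s: 18.37
tcp_pos: [0.5299, -0.2179, 0.0913]
ee_rot: [[0.074, -0.997, 0.003], [-0.997, -0.074, -0.002], [0.002, -0.003, -1.0]]
wrist_force: [-4.1, 5.4, 17.7]
gripper_width: 0.178
gripper_force: 30.0
```

>>> servo_tool(
  deltas=[
    {"tx": 0, "ty": 0, "tz": -1, "ax": 0, "ay": 0, "az": 0, "claw": 5},
    {"tx": 0, "ty": 0, "tz": -2, "ax": 0, "ay": 0, "az": 0, "claw": 5},
    {"tx": 0, "ty": 0, "tz": -2, "ax": 0, "ay": 0, "az": 0, "claw": 5},
    {"tx": 0, "ty": 0, "tz": -2, "ax": 0, "ay": 0, "az": 0, "claw": 5},
  ],
)

```text
time_s: 18.7
tcp_pos: [0.5296, -0.2176, 0.0915]
ee_rot: [[0.073, -0.997, 0.003], [-0.997, -0.073, -0.001], [0.001, -0.003, -1.0]]
wrist_force: [-2.1, 4.5, 9.0]
gripper_width: 0.18
gripper_force: 30.0
```

>>> servo_tool(
  deltas=[
    {"tx": 0, "ty": 0, "tz": -0.5, "ax": 0, "ay": 0, "az": 0, "claw": 18},
    {"tx": 0, "ty": 0, "tz": -0.5, "ax": 0, "ay": 0, "az": 0, "claw": 22},
    {"tx": 0, "ty": 0, "tz": -0.5, "ax": 0, "ay": 0, "az": 0, "claw": 28},
    {"tx": 0, "ty": 0, "tz": -0.5, "ax": 0, "ay": 0, "az": 0, "claw": 36},
    {"tx": 0, "ty": 0, "tz": -0.5, "ax": 0, "ay": 0, "az": 0, "claw": 46},
    {"tx": 0, "ty": 0, "tz": -0.5, "ax": 0, "ay": 0, "az": 0, "claw": 56},
    {"tx": 0, "ty": 0, "tz": -0.5, "ax": 0, "ay": 0, "az": 0, "claw": 60},
    {"tx": 0, "ty": 0, "tz": -0.5, "ax": 0, "ay": 0, "az": 0, "claw": 60},
    {"tx": 0, "ty": 0, "tz": -0.5, "ax": 0, "ay": 0, "az": 0, "claw": 60},
    {"tx": 0, "ty": 0, "tz": -0.5, "ax": 0, "ay": 0, "az": 0, "claw": 60},
  ],
)

```text
time_s: 19.53
tcp_pos: [0.5286, -0.2176, 0.0902]
ee_rot: [[0.072, -0.997, -0.0], [-0.997, -0.072, -0.0], [0.0, 0.0, -1.0]]
wrist_force: [-0.0, 0.7, -0.3]
gripper_width: 0.674
gripper_force: 0.0
```

>>> servo_tool(
  deltas=[
    {"tx": 0, "ty": 0, "tz": -6, "ax": 0, "ay": 0, "az": 0, "claw": 60},
    {"tx": 0, "ty": 0, "tz": -20, "ax": 0, "ay": 0, "az": 0, "claw": 60},
    {"tx": 0, "ty": 0, "tz": -40, "ax": 0, "ay": 0, "az": 0, "claw": 60},
    {"tx": 0, "ty": 0, "tz": -65, "ax": 0, "ay": 0, "az": 0, "claw": 60},
    {"tx": 0, "ty": 0, "tz": -90, "ax": 0, "ay": 0, "az": 0, "claw": 60},
    {"tx": -20, "ty": 0, "tz": -110, "ax": 0, "ay": 0, "az": 0, "claw": 60},
    {"tx": -40, "ty": 0, "tz": -125, "ax": 0, "ay": 0, "az": 0, "claw": 60},
    {"tx": -40, "ty": 0, "tz": -125, "ax": 0, "ay": 0, "az": 0, "claw": 60},
    {"tx": -40, "ty": 0, "tz": -125, "ax": 0, "ay": 0, "az": 0, "claw": 60},
    {"tx": -40, "ty": 0, "tz": -125, "ax": 0, "ay": 0, "az": 0, "claw": 60},
  ],
)

```text
time_s: 20.37
tcp_pos: [0.5253, -0.1777, 0.2149]
ee_rot: [[0.072, -0.997, -0.001], [-0.997, -0.072, 0.0], [-0.0, 0.001, -1.0]]
wrist_force: [-0.4, -0.1, 0.6]
gripper_width: 0.69
gripper_force: 0.0
```

```bash
python3 - <<'E'
from h import *
out=[]
for n,s in [("wrist",50),("side",33)]:
    im=capture(n);c,M=cam(n);cv2.imwrite(f"pics/{n}9.png",im)
    b=proj(c,M,[.529,-.2167,.1]).astype(int);print(n,b-s,"top",proj(c,M,[.529,-.2167,.1395]),"collar",proj(c,M,[.529,-.2167,.0815]))
    out.append(cv2.resize(im[b[1]-s:b[1]+s,b[0]-s:b[0]+s],(396,396),interpolation=2))
cv2.imwrite("pics/c9.png",np.hstack(out))
E
```

```text
wrist [230 112] top [280.6395 169.2775] collar [280.8645 160.4891]
side [234 106] top [267.3926 125.8714] collar [267.9479 146.2972]
```

View pics/c9.png

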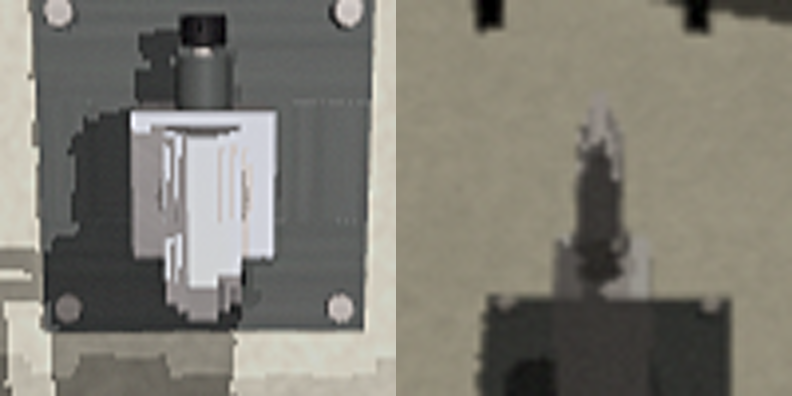

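The wedge stands upright, aligned with the plunger in the wrist view. I check the top-edge height against the prediction.

```bash
python3 - <<'E'
from h import *
g=cv2.imread("pics/side9.png").astype(int).sum(2)//3
c,M=cam("side");print("cols",g[116:132,264:272])
e=np.array([.071,-.9975])
for z in (.1375,.1385,.1395,.1405,.1425): print(z,proj(c,M,[.529+.018*e[0],-.2167+.018*e[1],z]))
s=sense();print(s["time_s"])
im=cv2.imread("pics/wrist9.png");c,M=cam("wrist")
for z in(.1375,.1395,.1415):print("wrist top far/near",z,proj(c,M,[.529+.018*e[0],-.2167+.018*e[1],z]),proj(c,M,[.529-.018*e[0],-.2167-.018*e[1],z]))
print("cam9 edges rows", (im.astype(int).sum(2)//3)[136:196,284])
E
```

```text
cols [[138 136 136 135 137 135 137 139]
 [135 136 135 136 137 135 135 137]
 [138 136 136 135 135 136 135 134]
 [137 135 134 135 134 135 135 132]
 [136 137 135 135 134 135 135 134]
 [136 134 136 137 139 138 137 135]
 [134 135 139 141 141 137 136 135]
 [135 136 138 140 139 136 139 137]
 [136 135 128 138 140 124 135 135]
 [138 139 130 140 138 113 131 137]
 [131 134 128 138 139 111 117 134]
 [117  93 120 141 141 116 118 136]
 [137  95 121 138 135 137 115 119]
 [135 107 127 131  96 130 116 118]
 [106 124  96  81  77 131 127 120]
 [ 97  85  71  64  69 124 117 113]]
0.1375 [267.7184 121.4773]
0.1385 [267.7088 121.1117]
0.1395 [267.6992 120.7455]
0.1405 [267.6895 120.3788]
0.1425 [267.6702 119.6439]
20.4667
wrist top far/near 0.1375 [280.495 145.73 ] [280.5788 191.693 ]
wrist top far/near 0.1395 [280.4852 145.9165] [280.5701 192.2399]
wrist top far/near 0.1415 [280.4753 146.1062] [280.5612 192.7955]
cam9 edges rows [ 89  88  85  72 170 213 222 182 101  80 137 201 214 211 212 212 212 212
 211 211 211 212 211 210 211 212 211 211 212 211 211 211 210 209 209 209
 210 209 209 210 209 209 209 209 212 214 221 228 188 138 143 143 142 145
 148 153 131  76  42  66]
```

```bash
python3 -c "
from station import *
print(finish_job())"
```

```text
the job is handed in; nothing more can be done
None
```

The wedge post stands released in the aluminium holder: I pressed it to a firm stop at about 19 N. Its faces are parallel to the plunger to about 0.1°, the other two posts were not touched, and I handed the job in at about 20.5 s.

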